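# Square the tube block on the lab jack and raise it to the dispenser foot

## Task

The long tube block lies askew on the platform of the lab jack. First push it flush and parallel against the raised rail along the platform's far edge; then turn the jack's round knob to raise the platform until the block just touches the sprung foot of the dispensing head above it, lifting the foot no more than about 3 mm, and let go. Do not touch the dispensing head or its stand, and leave the jar and the tip box beside the jack where they are.

Things in the scene. Friction and masses are not known exactly. Their poses are not given: they have to be found in the camera images.
- jack: Screw lab jack, fixed. Origin: bench level under the platform's centre; x points from the knob to the rail and stand, y along the rail, z up. Base and platform are 120 (x) by 210 (y) mm; the platform's top starts 105 mm above the bench. A tongue of the base carries the knob at x = -145 mm on a grey housing 52 by 50 mm, 50 mm tall. Scissor arms lie between base and platform.
- knob_grip (a point): Centre of the jack's round black knob (diameter 40 mm, 32 mm tall, vertical axis), at 18 mm above its underside and 80 mm above the bench; the knob's top is 94 mm above the bench and the space around it is free. It can be gripped across any diameter.
- jack_knob (a joint): Turn of the knob, rad: 0 at the start, growing clockwise seen from above, to 5.8. Clockwise raises the platform 6 mm per rad. Stiff, stays where left: takes roughly 0.25 N m while the platform rises freely; once the block meets the foot about 0.06 N m more at once, then about 0.012 N m more per further mm. Expect several grasps.
- rail (a point): Point on the platform, rising with it: middle of the foot of the rail's inner face, at the level of the platform's top; axes as the jack's. The rail is a straight steel strip 210 mm long (y), 8 mm thick, 18 mm high above the platform, along the platform's far edge; its inner face looks to -x.
- block: Aluminium tube block, 60 (x) by 230 (y) by 40 mm tall, about 0.35 kg, rows of small dark holes on top, a plain patch in the middle; loose on the platform. Origin: centre of its underside; y along its length. Flush against the rail its origin lies 30 mm from rail in -x; at the start its middle is 20 to 35 mm short of that and it is turned by up to 0.12 rad.
- stand: Stand of the dispensing head, fixed behind the jack: base plate, column 18 mm thick, 346 mm tall. Origin: bench level, on the column's axis; axes nearly as the jack's. A clamped arm reaches from the column to -x and carries the white dispensing head, 42 (x) by 38 (y) by 85 mm tall, its underside some 200 to 212 mm up, its axis 105 mm from the column, over the middle of the block.
- reagent: White jar, diameter 60 mm, 110 mm tall, on the bench to the left of the jack; origin at the centre of its underside. A bystander.
- tipbox: Clear tip box, 85 by 120 by 60 mm tall, on the bench to the right of the jack; origin at the centre of its underside. A bystander.
- column_top (a point): Top of the stand's column. The dispensing head has below it a grey sprung foot, a disc of 26 mm diameter. The foot's underside is clamped at a different height each time, 8 to 20 mm above the block's top at the start, and is not reported: it must be felt or seen. The foot gives way upwards against a spring (10 N to start, 2 N more per mm, 12 mm of travel).
Not all that is in view belongs to the job. There is more than one size of the block; the job needs the larger.

How it is judged:
On the way, in this order (a step that is already met when the one before it is completed fails the run):
1. the block is flush and parallel against the rail, and not yet touching the foot (x of block in the frame of rail above -0.0325 m and angle between the y axis of block and the y axis of rail, either way round below 0.02 rad and contact force between block and stand below 0.2 N), for 0.2 s.
2. the block, raised by the jack, touches the foot (contact force between block and stand above 1.5 N and value of joint jack_knob above 1 rad), for 0.2 s.
At the end, for the whole second after the job is handed in: The block lies flush against the rail (gap under 2.5 mm, parallel within 0.02 rad), still, and its top presses on the sprung foot with 1.5 to 17 N, that is, the foot is touched and lifted by less than about 3.5 mm (contact force between block and stand between 1.5 and 17 N and x of block in the frame of rail above -0.0325 m and angle between the y axis of block and the y axis of rail, either way round below 0.02 rad and linear speed of block below 0.01 m/s).
It fails at once if the foot is pressed hard (over 24 N, about 7 mm of lift) (contact force between block and stand above 24 N).
It fails at once if the robot touches the dispensing head or its stand (contact force between stand and the arm above 2 N or contact force between stand and the fingers above 2 N).
It fails at once if the jar or the tip box is shifted by more than 20 mm (distance of any of reagent, tipbox from where it was at the start of the episode above 0.02 m).
It also fails if it takes over 72 s, if anything falls off the work surface, if the arm or the gripper's body presses on something with over 40 N, if the wrist force passes 120 N, or if a joint passes its speed limit or range.

## Robot

A 7-joint arm with a two-finger parallel gripper is mounted at the origin on the work surface. World frame = base frame: x ahead of the robot, y to its left, z up, the work surface at z = 0. Lengths are in m, angles in rad, forces in N, time in s.
With the tool pointing down it reaches from about 0.425 to 0.825 m from the base axis. Payload 3.6 kg.
Tool frame: the origin (TCP) lies midway between the tips of the shut fingers; the grasp point (between the pads) lies 19 mm behind it; z points along the fingers, y is the line along which they close (so a half turn about z gives the same grasp; the last joint's range is limited). The gripper opens to 85 mm and grips with 20 to 120 N. Pads are 22 mm wide; open, the fingers measure 114 mm over their backs; the gripper's body (76 mm by 85 mm) begins 54 mm behind the grasp point. The pads swing forward as they close: fully open they stand 13 mm farther back than shut.
Start: joints at [-1.192, 0.615, -0.013, 1.423, 0.008, 1.103, -0.04], TCP at [0.256, 0.597, 0.231] pointing down, gripper open.
Joint ranges: [-3.12, 3.12], [-0.3, 2.06], [-1.34, 1.32], [0.26, 2.42], [-1.36, 4.5], [0.01, 1.98], [-2.84, 2.84]. Speed limits (rad/s): [2.79, 2.79, 3.14, 3.14, 3.14, 3.14, 3.14].

## Interface

Orientations are given as a unit quaternion [w, x, y, z].
In Python, from workcell import state, read_camera, camera_model, sign_off, masks_of gives the robot as it stands.
- The arm moves only by the tool step_arm, never from a script. Its argument "series" is a list of rows, each a list of 3 entries, a list of its own where there are three numbers: the shift along the tool's x, y, z in cm, then the turn, a rotation vector about the tool's x, y, z in rad, then the finger opening in cm, from 0 to 8.54. A call has 1 to 20 rows; each row is the pose to reach, as a shift and turn from the pose commanded when the call began, along the tool's axes at that moment; what a row does not reach only later rows make up. A row lasts 1/8 s, in which the tool goes at most 62.5 mm and 10.7 degrees, less where a joint would pass 70% of its speed; a pose out of reach is approached as far as the arm can. A call with a gripper value outside its range is refused whole. The fingers move at their own pace and stop on an object; the grip force is fixed at half the most. Time passes only in rows, so rows that repeat a pose let the fingers close. It gives the time, the measured TCP pose, the force, the opening and the grip force at its end, in the units of the state.
- state(): the state, without advancing time (a new reading comes with each control period).
- read_camera(name): name is "scene" or "top"; returns the picture (480x640x3 uint8, red, green, blue); there is no depth.
- camera_model(name): a dict with "mtx" (3x3 intrinsics, pixels), "R" (3x3) and "t" (3): a world point X has camera coordinates R X + t. Camera axes: x right, y down, z forward; pixel columns grow to the right and rows downward; lengths in m; the calibration is good to about 2 mm. A picture is of the moment at which its call begins. camera_model takes no time and is no camera call.
- sign_off(): hands the job in; it is judged then, once.
Trained networks look in the newest picture that a camera, given by its name, has taken for a name from the list of things; names that differ only in an ending like _2 or _b are one class to them, and where a whole thing is asked for, a point or a joint stands for the part that bears it (a point fixed in the world has none). Each returns a list of dicts, best first, with "confidence" (0 to 1); they miss things now and then, are a little off and sometimes report something else, mostly with a low value. They report only what shows in the picture. A call takes as long as a camera call. They do not tell look-alikes from the thing itself.
- masks_of(camera, query): "mask" (480x640 bool, what is visible of it) and "box" ([left, top, width, height] in pixels, round what is visible of it).
The state is a dict: "clock": time; "qpos": joint angles; "qd": joint speeds; "joint_torque": joint torques, N m; "tool_pos": TCP position; "tool_rot": TCP orientation; "force": force on the tool from outside, world axes, zero at the start; "ft_torque": the same for the moment, N m; "finger_gap": finger opening in m; "grip_force": force on a finger pad.
Only numpy, scipy, OpenCV 4.12 (cv2) and the standard library are available. Lean on these libraries where they do the work, as an engineer would, in place of code of your own. Each camera call takes 0.05 s, during which the arm holds its last target. There are 200 camera calls.

## Working session

There is one attempt and no reset: what is moved stays moved. The work goes in short steps, Python scripts to look and compute and a tool call to move; the robot and the scene stay as the last step left them, time stands still between calls to the robot, and variables do not carry over. Pictures are saved under pics/ and viewed, at most 10 in all, crops included, and the job is handed in when it is done.

Besides the shell and the picture viewer there is one more tool, called after "Call:" as name(argument=value, ...) on one line, values as JSON. step_arm: Moves the arm, as the interface text tells. Its arguments: {"type":"object","properties":{"series":{"type":"array"}},"required":["series"]}

```bash
mkdir -p pics; ls
python3 - <<'E'
from workcell import *
import cv2,numpy as np
for c in("scene","top"):
    im=read_camera(c); cv2.imwrite(f"pics/{c}0.png",im[:,:,::-1])
    m=camera_model(c); print(c,np.round(m["mtx"],1).tolist(),np.round(m["R"],4).tolist(),np.round(m["t"],4).tolist())
    for q in("block","jack","jack_knob","rail","stand","reagent","tipbox","column_top"):
        for d in masks_of(c,q)[:3]:
            ys,xs=np.nonzero(d["mask"]); print(c,q,round(d["confidence"],2),d["box"],round(xs.mean()),round(ys.mean()))
s=state();print(s)
E
```

```text
pics
scene [[438.9, 0.0, 328.0], [0.0, 438.9, 237.5], [0.0, 0.0, 1.0]] [[-0.2636, 0.9646, 0.0069], [0.6599, 0.1856, -0.7281], [-0.7036, -0.1873, -0.6854]] [0.1275, -0.244, 1.3981]
scene block 0.92 [407.4, 358.6, 79.2, 67.6] 445 391
scene block 0.81 [296.0, 255.6, 121.1, 53.1] 358 282
scene jack 0.78 [297.4, 239.2, 110.1, 115.5] 356 318
scene jack_knob 0.59 [368.9, 240.8, 9.6, 20.6] 374 250
scene rail 0.8 [291.9, 290.9, 113.2, 36.6] 358 309
scene rail 0.36 [291.2, 222.0, 88.8, 184.1] 343 335
scene stand 0.81 [294.2, 220.5, 85.1, 183.3] 343 334
scene reagent 0.97 [444.2, 286.1, 39.5, 53.9] 464 314
scene tipbox 0.74 [232.3, 233.9, 57.6, 46.5] 262 258
scene column_top 0.7 [294.0, 219.4, 85.9, 187.6] 343 334
scene column_top 0.63 [234.9, 234.6, 56.7, 42.9] 262 258
top [[468.0, 0.0, 321.8], [0.0, 468.0, 236.4], [0.0, 0.0, 1.0]] [[0.0179, -0.9996, 0.0209], [-0.9934, -0.0202, -0.1127], [0.1131, -0.0188, -0.9934]] [-0.0065, 0.6377, 0.9609]
top block 0.81 [157.3, 161.7, 64.7, 64.0] 189 193
top block 0.73 [221.1, 230.8, 124.3, 31.5] 279 245
top jack 0.86 [224.4, 210.2, 110.9, 117.0] 279 262
top
[... 363 characters left out ...]
': 0.9, 'qpos': array([-1.1924965 ,  0.61487608, -0.0125747 ,  1.42337228,  0.0081138 ,
        1.10339145, -0.04038294]), 'qd': array([ 0.00039172,  0.00228338,  0.00070745, -0.00116538, -0.00032624,
       -0.00098637,  0.00063474]), 'joint_torque': array([-2.42760393e-05, -4.69098151e+01,  2.59067304e-01, -1.71343464e+01,
        1.01487944e-02,  1.64302459e-03, -1.34864413e-07]), 'tool_pos': array([0.25598195, 0.59745939, 0.23132205]), 'tool_rot': array([-4.74295598e-06,  2.00998938e-01,  9.79591459e-01,  2.48684717e-06]), 'force': array([0.17286393, 0.52768741, 0.1441603 ]), 'ft_torque': array([ 0.01732253, -0.0035573 , -0.02574193]), 'grip_force': 0.0, 'finger_gap': 0.0857225343832614}
```

View pics/scene0.png

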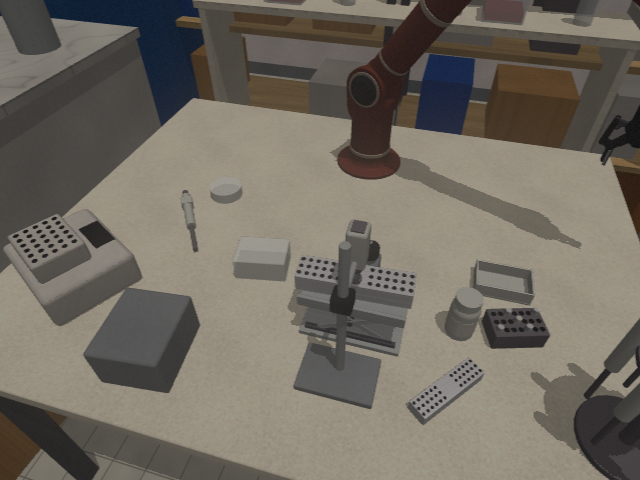

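View pics/top0.png

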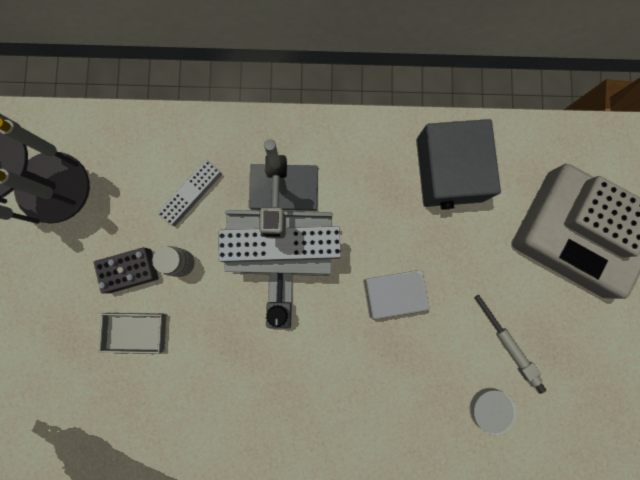

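Candidates for the block in top view are the long block on the jack platform (279,245), the smaller look-alike on the bench (190,193), and the tube racks at (125,270) and (620,215). The description fits the one on the jack. In the scene view it is at (357,280). The knob is at (277,316), the rail at y≈213, the jar at (170,262), and the tip box at (397,294).

```bash
cat > h.py <<'E'
from workcell import *
import cv2,numpy as np
def ray(c,px,z):
    m=camera_model(c); R,t=np.array(m["R"]),np.array(m["t"])
    C=-R.T@t; d=R.T@np.linalg.inv(m["mtx"])@np.array([px[0],px[1],1.])
    return C+d*(z-C[2])/d[2]
def proj(c,X):
    m=camera_model(c); p=np.array(m["mtx"])@(np.array(m["R"])@np.asarray(X)+m["t"]); return p[:2]/p[2]
E
python3 - <<'E'
from h import *
im=cv2.imread("pics/top0.png")
c=cv2.resize(im[130:340,205:355],None,fx=4,fy=4,interpolation=cv2.INTER_CUBIC)
cv2.imwrite("pics/crop0.png",cv2.resize(im[195:335,205:355],None,fx=4.2,fy=4.2,interpolation=cv2.INTER_CUBIC))
read_camera("top")
for q,z in(("block",.145),("jack_knob",.094),("jack",.105),("reagent",.11),("tipbox",.06)):
    for d in masks_of("top",q)[:2]:
        p=cv2.findNonZero(d["mask"].astype(np.uint8)); r=cv2.minAreaRect(p)
        print(q,round(d["confidence"],2),np.round(r[0]),[np.round(ray("top",b,z)[:2],4).tolist() for b in cv2.boxPoints(r)],np.round(ray("top",r[0],z),4))
E
```

```text
block 0.88 [190. 193.] [[0.6646, 0.3209], [0.7705, 0.2327], [0.7413, 0.1998], [0.6361, 0.2882]] [0.7027 0.2607 0.145 ]
block 0.8 [279. 244.] [[0.6345, 0.2043], [0.6466, -0.025], [0.5843, -0.0278], [0.5726, 0.1997]] [0.6093 0.0882 0.145 ]
jack_knob 0.6 [276. 316.] [[0.493, 0.114], [0.4937, 0.0728], [0.453, 0.0717], [0.4523, 0.1128]] [0.473  0.0928 0.094 ]
jack 0.68 [277. 269.] [[0.45, 0.1948], [0.6794, 0.2001], [0.68, -0.0108], [0.4495, -0.0102]] [0.5631 0.0937 0.105 ]
jack 0.49 [276. 316.] [[0.4712, 0.121], [0.5005, 0.0928], [0.4731, 0.0639], [0.444, 0.0921]] [0.4721 0.0925 0.105 ]
reagent 0.71 [172. 262.] [[0.6017, 0.3379], [0.6033, 0.2584], [0.5468, 0.2556], [0.5454, 0.3346]] [0.5742 0.2967 0.11  ]
reagent 0.34 [279. 244.] [[0.6388, 0.2109], [0.651, -0.027], [0.5864, -0.0299], [0.5747, 0.2063]] [0.6126 0.0904 0.11  ]
tipbox 0.73 [395. 295.] [[0.5495, -0.0783], [0.5691, -0.2038], [0.4856, -0.2149], [0.4667, -0.0905]] [ 0.5175 -0.1468  0.06  ]
```

View pics/crop0.png

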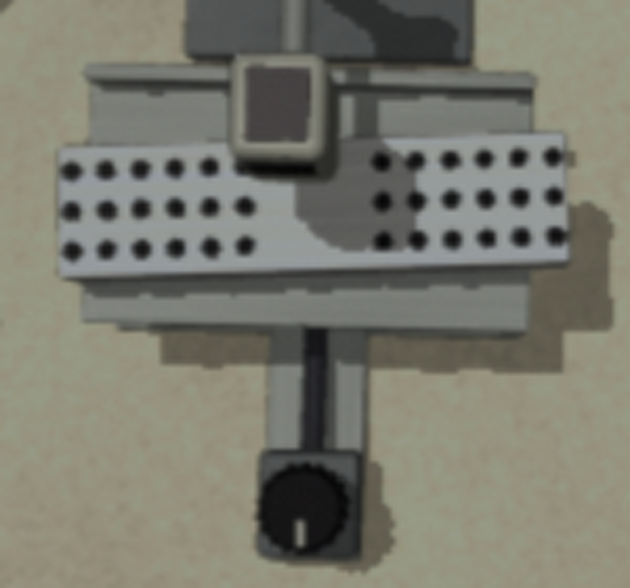

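Run:
```python
from h import *
f=lambda u,v,z:np.round(ray("top",(205+(u+.5)/4.2-.5,195+(v+.5)/4.2-.5),z)[:2],4)
for n,z,P in(("blk",.145,[(58,150),(565,133),(567,262),(62,276)]),("railfar",.123,[(90,64),(530,72)]),("railinnertop",.123,[(92,80),(533,86)]),("platnear",.105,[(83,322),(525,330)]),("knob",.094,[(303,508)])):
    print(n,[f(*p,z).tolist() for p in P])
```

```text
blk [[0.6329, 0.2032], [0.6453, -0.025], [0.5868, -0.0267], [0.5762, 0.199]]
railfar [[0.676, 0.1946], [0.6766, -0.0095]]
railinnertop [[0.6685, 0.1934], [0.6701, -0.011]]
platnear [[0.5573, 0.1963], [0.5574, -0.0098]]
knob [[0.4728, 0.0923]]
```

Call:
step_arm(series=[[[-43.2, -36.3, 1.0], [0, 0, -0.405], 8.5], [[-43.2, -36.3, 1.0], [0, 0, -0.405], 8.5], [[-43.2, -36.3, 1.0], [0, 0, -0.405], 8.5], [[-43.2, -36.3, 1.0], [0, 0, -0.405], 8.5], [[-43.2, -36.3, 1.0], [0, 0, -0.405], 8.5], [[-43.2, -36.3, 1.0], [0, 0, -0.405], 8.5], [[-43.2, -36.3, 1.0], [0, 0, -0.405], 8.5], [[-43.2, -36.3, 1.0], [0, 0, -0.405], 8.5], [[-43.2, -36.3, 1.0], [0, 0, -0.405], 8.5], [[-43.2, -36.3, 1.0], [0, 0, -0.405], 8.5], [[-43.2, -36.3, 1.0], [0, 0, -0.405], 8.5], [[-43.2, -36.3, 1.0], [0, 0, -0.405], 8.5], [[-43.2, -36.3, 1.0], [0, 0, -0.405], 8.5], [[-43.2, -36.3, 1.0], [0, 0, -0.405], 8.5], [[-43.2, -36.3, 1.0], [0, 0, -0.405], 8.5]])

```text
clock: 3.08
tool_pos: [0.51, 0.0941, 0.2213]
tool_rot: [-0.0, -0.001, 1.0, 0.0]
force: [-0.4, 0.3, 0.6]
finger_gap: 0.0851
grip_force: 0.0
```

Call:
step_arm(series=[[[0, 0, 2], [0, -0.18, 0], 8.5], [[-1, 0, 4], [0, -0.36, 0], 8.5], [[-2, 0, 6], [0, -0.54, 0], 8.5], [[-3, 0, 8], [0, -0.7, 0], 8.5], [[-3.5, 0, 9.5], [0, -0.7, 0], 8.5], [[-3.5, 0, 10.6], [0, -0.7, 0], 8.5], [[-3.5, 0, 10.6], [0, -0.7, 0], 8.5], [[-3.5, 0, 10.6], [0, -0.7, 0], 8.5]])

```text
clock: 4.08
tool_pos: [0.5236, 0.07, 0.1133]
tool_rot: [0.232, -0.001, 0.971, -0.061]
force: [0.2, -0.2, -0.2]
finger_gap: 0.0852
grip_force: 0.0
```

Run:
```python
from h import *
im=read_camera("scene"); a=cv2.resize(im[200:340,230:430,::-1],None,fx=2.0,fy=2.0,interpolation=3)
im=read_camera("top"); b=cv2.resize(im[170:340,205:355,::-1],None,fx=2.6,fy=2.6,interpolation=3)
h=max(a.shape[0],b.shape[0]); o=np.zeros((h,a.shape[1]+b.shape[1],3),np.uint8); o[:a.shape[0],:a.shape[1]]=a; o[:b.shape[0],a.shape[1]:]=b
cv2.imwrite("pics/pre.png",o); s=state(); print(s["tool_pos"],s["force"],s["qpos"])
```

```text
[0.52286648 0.070209   0.11293756] [ 0.28296522 -0.86144837  0.01768877] [-0.20799889  0.52149106 -0.16215422  2.27148909  1.74017466  0.34722068
 -0.43501913]
```

View pics/pre.png

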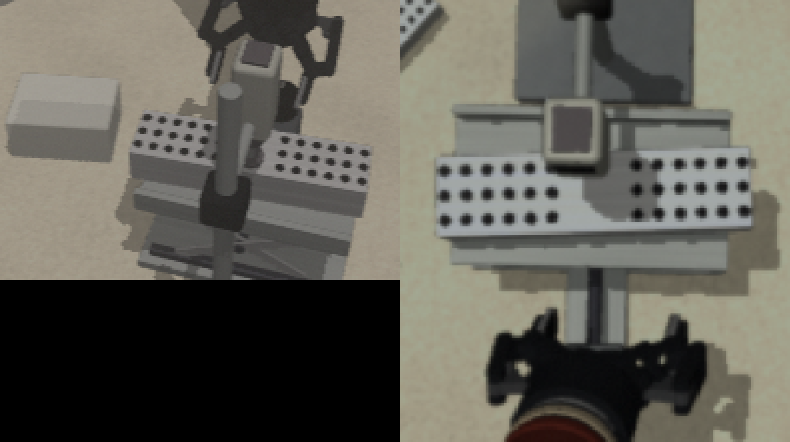

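The tilted pose runs into the wrist singularity: it reached only about 0.47 rad of tilt. The view shows the block unmoved, the gripper short of the platform, and the head over the block's far half. I'll go back to vertical and push the two ends in turn with shut fingers, well to the side of the head.

```bash
cat >> h.py <<'E'
from scipy.spatial.transform import Rotation as Ro
def rel(pos,yaw=0.):
    """cm shift and rotvec, tool axes, to vertical pose at pos whose tool y points at world angle pi/2+yaw"""
    s=state(); q=s["tool_rot"]; R=Ro.from_quat([q[1],q[2],q[3],q[0]])
    T=Ro.from_rotvec([0,0,yaw])*Ro.from_quat([0,1,0,0])
    print("pos",np.round(s["tool_pos"],4),"F",np.round(s["force"],1),"T",np.round(s["ft_torque"],3),"q",np.round(s["qpos"],2),s["clock"])
    print(np.round(R.inv().apply(np.array(pos)-s["tool_pos"])*100,2),np.round((R.inv()*T).as_rotvec(),3))
E
python3 -c "
from h import *
rel([.51,.175,.2])"
```

```text
pos [0.5229 0.0702 0.1129] F [ 0.3 -0.9  0. ] T [ 0.105  0.542 -0.001] q [-0.21  0.52 -0.16  2.27  1.74  0.35 -0.44] 4.175
[-3.09  9.31 -9.54] [-0.125  0.465  0.005]
```

Call:
step_arm(series=[[[-1, 3, -3.2], [-0.04, 0.155, 0], 4], [[-2, 6, -6.4], [-0.08, 0.31, 0], 1], [[-3.1, 9.3, -9.5], [-0.125, 0.465, 0.005], 0], [[-3.1, 9.3, -9.5], [-0.125, 0.465, 0.005], 0], [[-3.1, 9.3, -9.5], [-0.125, 0.465, 0.005], 0], [[-3.1, 9.3, -9.5], [-0.125, 0.465, 0.005], 0], [[-3.1, 9.3, -9.5], [-0.125, 0.465, 0.005], 0]])

```text
clock: 5.05
tool_pos: [0.5108, 0.1743, 0.2003]
tool_rot: [0.0, 0.002, 1.0, 0.001]
force: [-0.5, 1.1, -0.5]
finger_gap: 0.0002
grip_force: 0.0
```

```bash
python3 -c "
from h import *
rel([.55,.173,.118])"
```

```text
pos [0.5108 0.1743 0.2003] F [-0.5  1.1 -0.5] T [-0.073  0.019 -0.016] q [ 0.03  0.54 -0.6   1.77  0.37  0.94  0.84] 5.05
[-3.91 -0.14  8.23] [ 0.002  0.    -0.003]
```

Call:
step_arm(series=[[[-2, 0, 4], [0, 0, 0], 0], [[-3.9, 0, 8], [0, 0, 0], 0], [[-3.9, 0, 8.1], [0, 0, 0], 0], [[-5, 0, 8.1], [0, 0, 0], 0], [[-6, 0, 8.1], [0, 0, 0], 0], [[-7, 0, 8.1], [0, 0, 0], 0], [[-7.5, 0, 8.1], [0, 0, 0], 0], [[-8, 0, 8.1], [0, 0, 0], 0], [[-8.2, 0, 8.1], [0, 0, 0], 0], [[-8.2, 0, 8.1], [0, 0, 0], 0]])

```text
clock: 6.3
tool_pos: [0.5927, 0.1745, 0.1193]
tool_rot: [0.001, 0.001, 1.0, 0.0]
force: [-1.7, 0.9, 0.5]
finger_gap: -0.0
grip_force: 0.9
```

Call:
step_arm(series=[[[-0.2, 0, 0], [0, 0, 0], 0], [[-0.4, 0, 0], [0, 0, 0], 0], [[-0.5, 0, 0], [0, 0, 0], 0], [[-0.5, 0, 0], [0, 0, 0], 0]])

```text
clock: 6.8
tool_pos: [0.5958, 0.1744, 0.1193]
tool_rot: [-0.001, 0.001, 1.0, -0.0]
force: [-5.1, 0.9, 3.8]
finger_gap: -0.0001
grip_force: 2.9
```

Run:
```python
from h import *
im=read_camera("top"); cv2.imwrite("pics/p1.png",cv2.resize(im[195:285,205:355,::-1],None,fx=4.2,fy=4.2,interpolation=2))
rel([.6,.175,.119])
```

```text
pos [0.5958 0.1744 0.1193] F [-5.7  1.3  4.5] T [ 0.143  1.15  -0.011] q [-0.01  0.75 -0.54  1.62  0.46  0.9   0.85] 6.85
[-0.42  0.06  0.03] [-0.001 -0.002 -0.002]
```

View pics/p1.png

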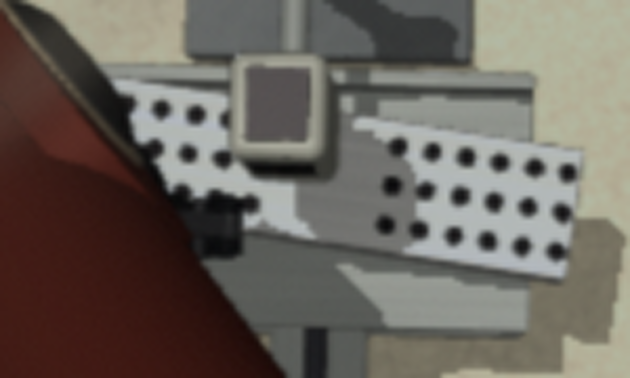

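The left end now touches the rail near (120,80), and the right end has swung back, with its near corner at (565,275). Next I push the right end.

Call:
step_arm(series=[[[4, 0, 0], [0, 0, 0], 0], [[6, 0, 0], [0, 0, 0], 0], [[6, -5, 0], [0, 0, 0], 0], [[6, -10, 0], [0, 0, 0], 0], [[6, -16.2, 0], [0, 0, 0], 0], [[6, -16.2, 0], [0, 0, 0], 0], [[4, -16.2, 0], [0, 0, 0], 0], [[3, -16.2, 0], [0, 0, 0], 0], [[2, -16.2, 0], [0, 0, 0], 0], [[1.5, -16.2, 0], [0, 0, 0], 0], [[1, -16.2, 0], [0, 0, 0], 0], [[0.5, -16.2, 0], [0, 0, 0], 0], [[0.2, -16.2, 0], [0, 0, 0], 0], [[0, -16.2, 0], [0, 0, 0], 0], [[0, -16.2, 0], [0, 0, 0], 0]])

```text
clock: 8.72
tool_pos: [0.5975, 0.0127, 0.1194]
tool_rot: [0.001, 0.001, 1.0, 0.0]
force: [-0.6, 0.3, 0.3]
finger_gap: -0.0001
grip_force: 0.3
```

Call:
step_arm(series=[[[-0.1, 0, 0], [0, 0, 0], 0], [[-0.2, 0, 0], [0, 0, 0], 0], [[-0.3, 0, 0], [0, 0, 0], 0], [[-0.4, 0, 0], [0, 0, 0], 0], [[-0.4, 0, 0], [0, 0, 0], 0]])

```text
clock: 9.35
tool_pos: [0.5984, 0.0126, 0.1194]
tool_rot: [-0.002, 0.001, 1.0, -0.0]
force: [-7.7, -0.6, 5.7]
finger_gap: 0.0003
grip_force: 3.8
```

Run:
```python
from h import *
im=read_camera("top"); cv2.imwrite("pics/p2.png",cv2.resize(im[195:285,205:355,::-1],None,fx=4.2,fy=4.2,interpolation=2))
rel([.6,.013,.119])
```

```text
pos [0.5984 0.0126 0.1194] F [-8.2  0.3  5.7] T [-0.052  1.506  0.008] q [ 0.27  0.72 -0.56  1.69  0.47  0.87  1.09] 9.4
[-0.16  0.04  0.04] [-0.001 -0.005 -0.001]
```

View pics/p2.png

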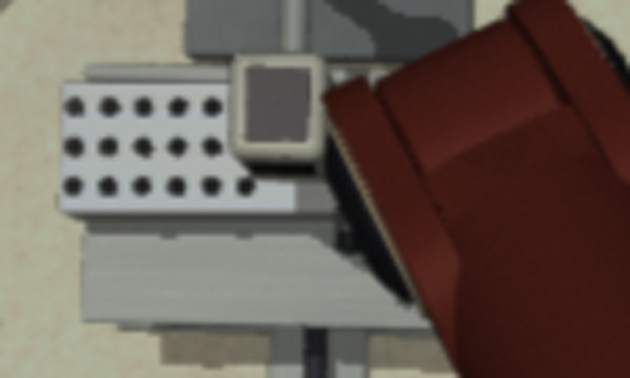

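Flush at both ends as far as visible (left edge parallel, at (62,85)–(62,210)). I'll make a confirming push at the left end, then back off and look.

Call:
step_arm(series=[[[-0.2, 0, 0], [0, 0, 0], 0], [[-0.3, 0, 0], [0, 0, 0], 0], [[-0.3, 0, 0], [0, 0, 0], 0], [[3, 0, 0], [0, 0, 0], 0], [[4, 5, 0], [0, 0, 0], 0], [[4, 11, 0], [0, 0, 0], 0], [[4, 15.5, 0], [0, 0, 0], 0], [[2, 15.5, 0], [0, 0, 0], 0], [[1, 15.5, 0], [0, 0, 0], 0], [[0.5, 15.5, 0], [0, 0, 0], 0], [[0.2, 15.5, 0], [0, 0, 0], 0], [[0, 15.5, 0], [0, 0, 0], 0], [[0, 15.5, 0], [0, 0, 0], 0]])

```text
clock: 11.02
tool_pos: [0.5994, 0.167, 0.1192]
tool_rot: [-0.001, 0.001, 1.0, -0.001]
force: [-5.2, 0.7, 3.5]
finger_gap: -0.0001
grip_force: 2.5
```

Call:
step_arm(series=[[[-0.2, 0, 0], [0, 0, 0], 0], [[-0.3, 0, 0], [0, 0, 0], 0], [[-0.3, 0, 0], [0, 0, 0], 0], [[2, 0, 0], [0, 0, 0], 0], [[6, 0, 0], [0, 0, 0], 0], [[8, -2, -5], [0, 0, -0.15], 2], [[11, -6, -7], [0, 0, -0.3], 6], [[12.8, -7.5, -7], [0, 0, -0.48], 8.5], [[12.8, -7.5, -7], [0, 0, -0.66], 8.5], [[12.8, -7.5, -7], [0, 0, -0.84], 8.5], [[12.8, -7.5, -7], [0, 0, -1.02], 8.5], [[12.8, -7.5, -7], [0, 0, -1.2], 8.5], [[12.8, -7.5, -7], [0, 0, -1.38], 8.5], [[12.8, -7.5, -7], [0, 0, -1.5], 8.5], [[12.8, -7.5, -7], [0, 0, -1.5], 8.5], [[12.8, -7.5, -7], [0, 0, -1.5], 8.5]])

```text
clock: 13.02
tool_pos: [0.4736, 0.0923, 0.1893]
tool_rot: [0.001, -0.68, 0.733, -0.001]
force: [0.4, -0.8, -0.3]
finger_gap: 0.0848
grip_force: 0.0
```

Run:
```python
from h import *
im=read_camera("top"); b=cv2.resize(im[185:335,205:355,::-1],None,fx=2.8,fy=2.8,interpolation=2)
im=read_camera("scene"); a=cv2.resize(im[220:340,285:425,::-1],None,fx=2.7,fy=3.5,interpolation=2)
cv2.imwrite("pics/p3.png",np.hstack([b,cv2.resize(a,(378,b.shape[0]))]))
rel([.4725,.0925,.058],1.5)
```

```text
pos [0.4734 0.0925 0.1893] F [ 0.3 -0.8 -0.3] T [ 0.02  -0.019 -0.041] q [ 0.44  0.61 -1.05  1.93  0.64  0.98  2.15] 13.125
[1.000e-02 1.100e-01 1.313e+01] [-0.002  0.    -0.003]
```

View pics/p3.png

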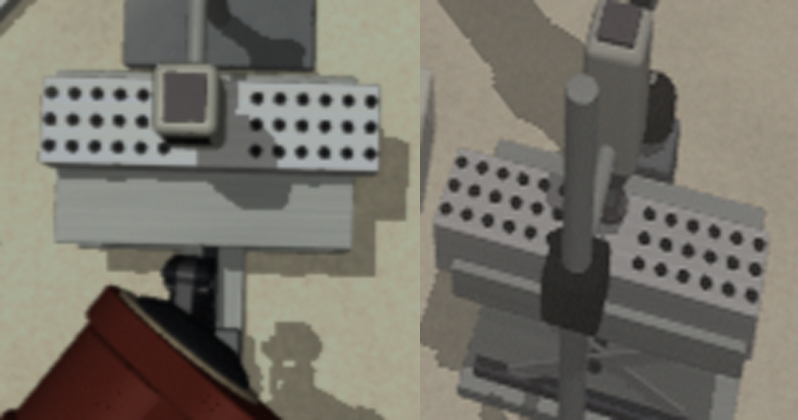

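The block is flush: its near edge, (40,163)–(378,170), is parallel to the platform edge, (57,243)–(350,248). Now I grip the knob.

Call:
step_arm(series=[[[0, 0.1, 5], [0, 0, 0], 8.5], [[0, 0.1, 10], [0, 0, 0], 8.5], [[0, 0.1, 12.5], [0, 0, 0], 8.5], [[0, 0.1, 13.1], [0, 0, 0], 8.5], [[0, 0.1, 13.1], [0, 0, 0], 8.5], [[0, 0.1, 13.1], [0, 0, 0], 3.5], [[0, 0.1, 13.1], [0, 0, 0], 3.5], [[0, 0.1, 13.1], [0, 0, 0], 3.5], [[0, 0.1, 13.1], [0, 0, 0], 3.5], [[0, 0.1, 13.1], [0, 0, 0], 3.5], [[0, 0.1, 13.1], [0, 0, 0], 3.5]])

```text
clock: 14.5
tool_pos: [0.4732, 0.0927, 0.0593]
tool_rot: [0.001, -0.681, 0.733, -0.001]
force: [-0.7, -1.5, 4.3]
finger_gap: 0.0391
grip_force: 59.8
```

```bash
python3 -c "
from h import *
rel([.4725,.0925,.058],1.5);print(state()['grip_force'])"
```

```text
pos [0.4732 0.0927 0.0593] F [-0.7 -1.5  4.3] T [-0.158 -0.002 -0.058] q [ 0.3   0.78 -0.84  2.06  0.91  0.73  1.93] 14.5
[0.03 0.07 0.13] [-0.003  0.    -0.003]
59.768811400572304
```

Call:
step_arm(series=[[[0, 0, 0], [0, 0, 0.1], 3.5], [[0, 0, 0], [0, 0, 0.2], 3.5], [[0, 0, 0], [0, 0, 0.3], 3.5], [[0, 0, 0], [0, 0, 0.4], 3.5], [[0, 0, 0], [0, 0, 0.5], 3.5], [[0, 0, 0], [0, 0, 0.6], 3.5], [[0, 0, 0], [0, 0, 0.7], 3.5], [[0, 0, 0], [0, 0, 0.75], 3.5]])

```text
clock: 15.5
tool_pos: [0.4725, 0.093, 0.0593]
tool_rot: [0.001, -0.365, 0.931, -0.001]
force: [-1.8, -0.8, 6.0]
finger_gap: 0.0385
grip_force: 59.8
```

```bash
cat >> h.py <<'E'
def tell(take=True):
    s=state(); q=s["tool_rot"]; y=Ro.from_quat([q[1],q[2],q[3],q[0]]).apply([0,1,0])
    print("t",round(s["clock"],2),"yaw",round(float(np.arctan2(y[1],y[0])-np.pi/2),3),"Tz",np.round(s["ft_torque"],3),"F",np.round(s["force"],1),"gap",round(s["finger_gap"],4),"q",np.round(s["qpos"],2),np.round(s["tool_pos"],4))
E
python3 -c "
from h import *
tell()"
```

```text
t 15.5 yaw 0.748 Tz [-0.128  0.277  0.24 ] F [-1.8 -0.8  6. ] gap 0.0385 q [ 0.19  0.71 -0.65  2.06  0.76  0.61  1.33] [0.4725 0.093  0.0593]
```

Call:
step_arm(series=[[[0, 0, 0], [0, 0, 0.1], 3.5], [[0, 0, 0], [0, 0, 0.2], 3.5], [[0, 0, 0], [0, 0, 0.3], 3.5], [[0, 0, 0], [0, 0, 0.4], 3.5], [[0, 0, 0], [0, 0, 0.5], 3.5]])

```text
clock: 16.12
tool_pos: [0.4722, 0.0935, 0.0592]
tool_rot: [0.001, -0.123, 0.992, 0.0]
force: [-1.4, 1.1, 5.7]
finger_gap: 0.0386
grip_force: 59.8
```

```bash
python3 -c "
from h import *
tell()"
```

```text
t 16.12 yaw 0.247 Tz [0.023 0.48  0.246] F [-1.4  1.1  5.7] gap 0.0386 q [ 0.1   0.68 -0.52  2.07  0.63  0.55  0.95] [0.4722 0.0935 0.0592]
```

Call:
step_arm(series=[[[0, 0, 0], [0, 0, 0.1], 3.5], [[0, 0, 0], [0, 0, 0.2], 3.5]])

```text
clock: 16.38
tool_pos: [0.4721, 0.0938, 0.0593]
tool_rot: [0.001, -0.024, 1.0, 0.0]
force: [-2.4, 1.1, 6.2]
finger_gap: 0.0384
grip_force: 59.8
```

```bash
python3 -c "
from h import *
tell()"
```

```text
t 16.38 yaw 0.048 Tz [0.045 0.45  0.197] F [-2.4  1.1  6.2] gap 0.0384 q [ 0.07  0.67 -0.46  2.07  0.57  0.53  0.81] [0.4721 0.0938 0.0593]
```

Call:
step_arm(series=[[[0, 0, 0], [0, 0, 0.1], 3.5], [[0, 0, 0], [0, 0, 0.2], 3.5]])

```text
clock: 16.62
tool_pos: [0.4722, 0.094, 0.0593]
tool_rot: [0.001, 0.076, 0.997, 0.001]
force: [-2.4, 1.9, 4.9]
finger_gap: 0.0387
grip_force: 59.8
```

```bash
python3 -c "
from h import *
tell()"
```

```text
t 16.62 yaw -0.152 Tz [0.121 0.454 0.305] F [-2.4  1.9  4.9] gap 0.0387 q [ 0.03  0.66 -0.41  2.07  0.51  0.51  0.66] [0.4722 0.094  0.0593]
```

```bash
cat >> h.py <<'E'
def tq(n=6):
    v=[state()["ft_torque"][2]]
    for i in range(n): read_camera("scene"); v.append(state()["ft_torque"][2])
    print("Tz",np.round(v,3),"mean",round(np.mean(v[1:]),3)); tell()
E
python3 -c "
from h import *
tq()"
```

```text
Tz [ 0.305 -0.101 -0.095 -0.177 -0.135 -0.128 -0.135] mean -0.129
t 16.93 yaw -0.151 Tz [ 0.155  0.508 -0.135] F [-2.1  1.9  6.7] gap 0.0388 q [ 0.03  0.66 -0.41  2.07  0.51  0.51  0.67] [0.4721 0.094  0.0593]
```

Call:
step_arm(series=[[[0, 0, 0], [0, 0, 0.1], 3.5], [[0, 0, 0], [0, 0, 0.2], 3.5]])

```text
clock: 17.18
tool_pos: [0.4722, 0.0942, 0.0592]
tool_rot: [0.001, 0.175, 0.985, 0.001]
force: [-1.8, 1.4, 6.2]
finger_gap: 0.0389
grip_force: 60.1
```

```bash
python3 -c "
from h import *
tq()"
```

```text
Tz [ 0.245 -0.015 -0.148 -0.189 -0.201 -0.175 -0.215] mean -0.157
t 17.48 yaw -0.351 Tz [ 0.183  0.496 -0.215] F [-2.2  1.6  6.3] gap 0.0386 q [-0.    0.65 -0.35  2.07  0.45  0.49  0.53] [0.4722 0.0942 0.0592]
```

```bash
cat >> h.py <<'E'
def jt():
    s=state(); print("T",round(s["ft_torque"][2],3),"J7",round(s["joint_torque"][6],4), "J",np.round(s["joint_torque"],2));
E
python3 -c "
from h import *
jt()"
```

```text
T -0.215 J7 0.1431 J [  0.96 -35.63  -1.78  -8.26   0.48  -0.29   0.14]
```

Call:
step_arm(series=[[[0, 0, 0], [0, 0, 0.05], 3.5], [[0, 0, 0], [0, 0, 0.1], 3.5]])

```text
clock: 17.73
tool_pos: [0.4722, 0.0943, 0.0592]
tool_rot: [0.001, 0.223, 0.975, 0.001]
force: [-1.4, 1.8, 6.2]
finger_gap: 0.0388
grip_force: 60.1
```

```bash
python3 -c "
from h import *
jt()"
```

```text
T 0.263 J7 -0.0751 J [  1.65 -35.63  -1.42  -8.28   0.19  -0.27  -0.08]
```

Call:
step_arm(series=[[[0, 0, 0], [0, 0, 0.1], 3.5]])

```text
clock: 17.85
tool_pos: [0.4723, 0.0944, 0.0592]
tool_rot: [0.001, 0.272, 0.962, 0.001]
force: [-1.7, 2.3, 5.3]
finger_gap: 0.0384
grip_force: 60.0
```

```bash
python3 -c "
from h import *
jt()"
```

```text
T 0.286 J7 0.0884 J [  2.12 -35.68  -1.21  -8.26   0.26  -0.23   0.09]
```

Call:
step_arm(series=[[[0, 0, 0], [0, 0, 0.1], 3.5]])

```text
clock: 17.98
tool_pos: [0.4723, 0.0945, 0.0593]
tool_rot: [0.001, 0.32, 0.948, 0.001]
force: [-2.0, 2.2, 7.1]
finger_gap: 0.0385
grip_force: 60.0
```

```bash
python3 -c "
from h import *
jt()"
```

```text
T 0.274 J7 0.0249 J [ 2.150e+00 -3.576e+01 -8.900e-01 -8.180e+00  2.200e-01 -2.300e-01
  2.000e-02]
```

Call:
step_arm(series=[[[0, 0, 0], [0, 0, 0.1], 3.5]])

```text
clock: 18.1
tool_pos: [0.4724, 0.0946, 0.0592]
tool_rot: [0.001, 0.367, 0.93, 0.001]
force: [-2.5, 3.0, 5.8]
finger_gap: 0.0388
grip_force: 60.0
```

```bash
python3 -c "
from h import *
jt()"
```

```text
T 0.334 J7 0.0154 J [ 2.170e+00 -3.581e+01 -6.000e-01 -8.100e+00  2.200e-01 -2.100e-01
  2.000e-02]
```

Call:
step_arm(series=[[[0, 0, 0], [0, 0, 0.1], 3.5]])

```text
clock: 18.23
tool_pos: [0.4725, 0.0947, 0.0593]
tool_rot: [0.001, 0.412, 0.911, 0.002]
force: [-1.7, 2.4, 6.2]
finger_gap: 0.0386
grip_force: 60.0
```

```bash
python3 -c "
from h import *
jt()"
```

```text
T 0.361 J7 0.0059 J [ 2.200e+00 -3.584e+01 -3.100e-01 -8.010e+00  2.100e-01 -2.000e-01
  1.000e-02]
```

Call:
step_arm(series=[[[0, 0, 0], [0, 0, 0.1], 3.5]])

```text
clock: 18.35
tool_pos: [0.4726, 0.0948, 0.0592]
tool_rot: [0.001, 0.457, 0.889, 0.002]
force: [-0.9, 1.5, 6.7]
finger_gap: 0.0389
grip_force: 60.0
```

```bash
python3 -c "
from h import *
jt();tell()
im=read_camera('scene'); cv2.imwrite('pics/p4.png',cv2.resize(im[225:315,285:425,::-1],None,fx=5.6,fy=5.6,interpolation=2))"
```

```text
T 0.349 J7 -0.0034 J [  2.23 -35.88  -0.04  -7.92   0.21  -0.18  -0.  ]
t 18.35 yaw -0.95 Tz [0.4   0.42  0.349] F [-0.9  1.5  6.7] gap 0.0389 q [-0.11  0.63 -0.19  2.07  0.25  0.46  0.12] [0.4726 0.0948 0.0592]
```

View pics/p4.png

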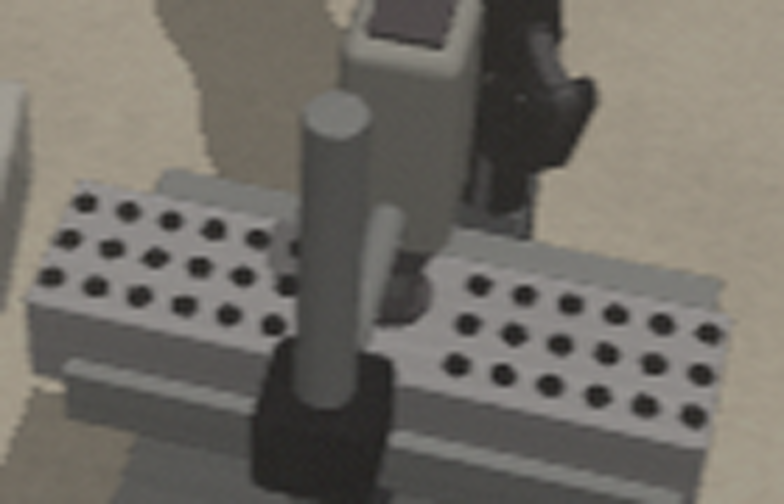

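The moving torque stepped from about 0.26 to 0.33–0.36 N·m at roughly 2.2 rad. It is now 2.45 rad, which is about 1.5 mm of lift. In the picture the foot, at (400,300), rests on the block's plain patch. I'll let go and withdraw.

Call:
step_arm(series=[[[0, 0, 0], [0, 0, 0], 8], [[0, 0, 0], [0, 0, 0], 8], [[0, 0, 0], [0, 0, 0], 8], [[0, 0, 0], [0, 0, 0], 8], [[0, 0, -3], [0, 0, 0], 8], [[0, 0, -7], [0, 0, 0], 8], [[0, 0, -12], [0, 0, 0], 8], [[0, 0, -12], [0, 0, 0], 8], [[0, 0, -12], [0, 0, 0], 8]])

```text
clock: 19.52
tool_pos: [0.4717, 0.0923, 0.1778]
tool_rot: [0.0, 0.458, 0.889, -0.0]
force: [-0.3, -0.4, -0.5]
finger_gap: 0.0798
grip_force: 0.0
```

```bash
python3 -c "
from h import *
tell()
im=read_camera('top'); b=cv2.resize(im[185:335,205:355,::-1],None,fx=2.8,fy=2.8,interpolation=2)
im=read_camera('scene'); a=cv2.resize(im[225:315,305:425,::-1],(378,420),interpolation=2)
cv2.imwrite('pics/p5.png',np.hstack([b,a]))"
```

```text
t 19.52 yaw -0.952 Tz [-0.01   0.015  0.053] F [-0.3 -0.4 -0.5] gap 0.0798 q [-0.04  0.44 -0.28  1.96  0.17  0.76  0.2 ] [0.4717 0.0923 0.1778]
```

View pics/p5.png

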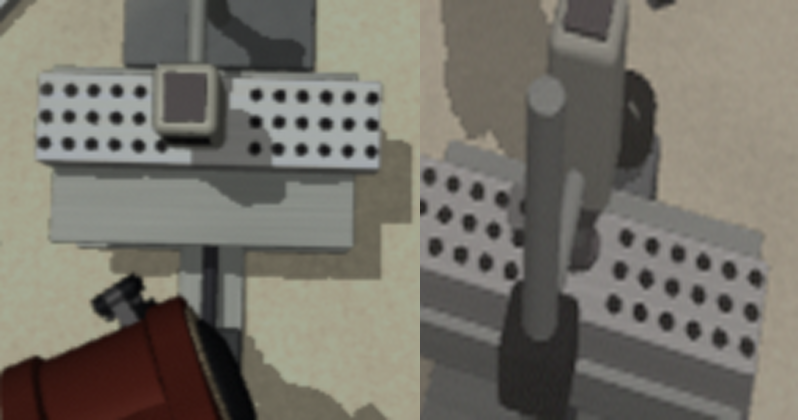

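The block is still flush, with its near edge (38,162)–(380,170) parallel to the platform edge. The foot sits on it at (580,250), and the gripper is clear.

```bash
python3 -c "
from workcell import *
print(sign_off())"
```

```text
the job is handed in; nothing more can be done
None
```

I handed the job in at about 19.5 s: the block looks flush against the rail, and the knob was turned about 2.45 rad. The torque step at about 2.2 rad puts the foot's lift at roughly 1.5 mm; I did not measure the lift directly, and the hand-in returned no verdict.

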